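# Pack the chocolate eggs and stack the carrier

## Robot

A 6-joint arm with a two-finger parallel gripper is mounted at the origin on the work surface. World frame = base frame: x ahead of the robot, y to its left, z up, the work surface at z = 0. Lengths are in mm, angles in rad, forces in N, time in s.
With the tool pointing down it reaches from about 275 to 750 mm from the base axis. Payload 10.2 kg.
Tool frame: the origin (TCP) lies between the finger pads; the fingertips stand 22 mm ahead of it and the grasp point (between the pads) lies 3 mm ahead of it (ctrl.nose_length is the distance from the TCP to the fingertips, in mm); y points along the fingers, z is the direction in which the jaws open and shut, and the axes are right-handed (so a half turn about y gives the same grasp; the last joint's range is limited). The gripper opens to 85 mm and grips with 20 to 120 N. Pads are 22 mm wide; open, the fingers measure 114 mm over their backs; the gripper's body (76 mm by 85 mm) begins 54 mm behind the grasp point. The pads swing forward as they close: fully open they stand 13 mm farther back than shut.
Start: joints at [-1.543, 0.313, 1.498, -0, 1.331, -0.223], TCP at [130.28, -508.585, 253.294] pointing down, gripper open.
Joint ranges: [-2.94, 2.94], [-0.97, 2.17], [0.19, 2.56], [-1.23, 4.37], [0.02, 3.11], [-2.88, 2.88]. Speed limits (rad/s): [2.39, 2.39, 3.01, 3.14, 3.14, 3.14].

## Interface

Orientations are given as a unit quaternion [w, x, y, z].
In Python, from rig import ctrl, eyes, models gives the robot as it stands.
- The arm moves only by the shell command python3 -m crank 'ROWS' [FORCE]. ROWS is JSON, a list of rows, each an object with "dp": the shift along the tool's x, y, z in mm, a list of three; "roll": the turn about the tool's y in rad; "gripper": the closure in counts, from 0 (fully open) to 255 (shut). A call has 1 to 10 rows; each row is the pose to reach, as a shift and turn from the pose commanded when the call began, along the tool's axes at that moment; what a row does not reach only later rows make up. A row lasts 1/12 s, in which the tool goes at most 41.7 mm and 7.16 degrees, less where a joint would pass 70% of its speed; a pose out of reach is approached as far as the arm can. A call with a gripper value outside its range is refused whole. The fingers move at their own pace and stop on an object; FORCE is the grip in N (left out, the last holds). Time passes only in rows, so rows that repeat a pose let the fingers close. It gives the time, the measured TCP pose, the force and the opening at its end, in the units of the state.
- ctrl.sense(): the state, without advancing time (a new reading comes with each control period).
- eyes.capture(name): name is "side" or "top" or "wrist"; returns a dict with "color" (480x640x3 uint8, red, green, blue), "fx", "fy", "cx", "cy" (pixels), "R" (3x3) and "t" (3): a world point X has camera coordinates R X + t. Camera axes: x right, y down, z forward; pixel columns grow to the right and rows downward; lengths in mm; the calibration is good to about 2 mm. The wrist camera is an equidistant fisheye: a pixel r from the principal point sees the ray r / f radians off the axis. A picture is of the moment at which its call begins. There is no depth.
- ctrl.finish_job(): hands the job in, once; it reports no verdict.
Trained networks look in a picture, given as the dict that the camera call returned (one of the last four; its "shot" number tells which), for a name from the list of things; names that differ only in an ending like _2 or _b are one class to them, and where a whole thing is asked for, a point or a joint stands for the part that bears it (a point fixed in the world has none). Each returns a list of dicts, best first, with "confidence" (0 to 1); they miss things now and then, are a little off and sometimes report something else, mostly with a low value. They report only what shows in the picture. A call takes as long as a camera call. They do not tell look-alikes from the thing itself.
- models.spot_in(picture, label): "extent" ([centre column, centre row, width, height] in pixels, round what is visible of it).
- models.spot_point(picture, label): "centre" ([column, row] in pixels: a listed point, or the origin of a listed thing).
The state is a dict: "time_s": time; "joints": joint angles; "dq": joint speeds; "tau": joint torques, N m; "eef_pos": TCP position; "ee_rot": TCP orientation; "force": force on the tool from outside, world axes, zero at the start; "wrist_torque": the same for the moment, N m; "grip_width": opening from 0.0 (shut) to 1.0 (fully open).
Only numpy, scipy, OpenCV 4.12 (cv2) and the standard library are available. Lean on these libraries where they do the work, as an engineer would, in place of code of your own. Each camera call takes 0.05 s, during which the arm holds its last target. There are 200 camera calls.

## Task

Finish packing the egg carrier: take the two dark chocolate eggs out of the red mould and set each one down gently, pointed end up, in an empty dimple of the open tier, leaving the white egg in the mould and the two eggs that are already packed in place. The shells are thin: grip them lightly, and do not drop them or press them down. Then lift the closed tier by its handle and lower it squarely onto the open tier, until all four corner feet are fully home in the cups on top of the posts, and let go.

Things in the scene. Friction and masses are not known exactly. Their poses are not given: they have to be found in the camera images.
- open_tier: open lower tier of an egg carrier, fixed: square white tray, blue rim, 236 x 236 mm, face 33 mm high, 2 x 2 dimples 84 mm apart, two of them holding a dark egg. Four grey 28 mm square corner posts at x, y = +-104 mm, tops 112 mm high; each top is a blue square cup 22 mm wide inside, 8 mm deep. Origin: centre of its underside, on the worktop; x, y along its sides, z up
- dimple0 (a point): centre of the round mouth of a dimple of the open tier, level with the tray's face, at x = -42, y = -42 mm in the tier's frame; a cone narrowing downwards, 44 mm across the mouth. A seated egg stands by itself, its lower end 10.5 mm below this point, its centre 28.5 mm above it
- dimple1 (a point): centre of the round mouth of a dimple of the open tier, level with the tray's face, at x = -42, y = +42 mm in the tier's frame; a cone narrowing downwards, 44 mm across the mouth. A seated egg stands by itself, its lower end 10.5 mm below this point, its centre 28.5 mm above it
- dimple2 (a point): centre of the round mouth of a dimple of the open tier, level with the tray's face, at x = +42, y = -42 mm in the tier's frame; a cone narrowing downwards, 44 mm across the mouth. A seated egg stands by itself, its lower end 10.5 mm below this point, its centre 28.5 mm above it
- dimple3 (a point): centre of the round mouth of a dimple of the open tier, level with the tray's face, at x = +42, y = +42 mm in the tier's frame; a cone narrowing downwards, 44 mm across the mouth. A seated egg stands by itself, its lower end 10.5 mm below this point, its centre 28.5 mm above it
- closed_tier: closed upper tier, loose, about 0.7 kg: 236 mm square white tray, clear hood (top at 122 mm), blue handle. Four corner feet at x, y = +-104 mm, 9 mm long, 14 mm across, round-ended, fit the post cups with 4 mm play, any of four ways round. Origin: centre, level with the feet's tips, on the worktop at first; fully home it is 104 mm above the open tier's origin. x along the handle, z up
- closed_handle (a point): middle of the closed tier's handle, 150 mm above that tier's origin: a straight blue bar on top of the hood, 120 mm long along its x axis, 16 mm wide, 20 mm high, 20 mm of free space under it, legs at +-52 mm from the middle
- mould: red silicone mould with six round cups (2 x 3) on a baking sheet (300 x 214 mm), fixed; 252 x 168 mm, face 36 mm high. Origin: on the worktop below the middle of the four cups away from the robot, at x, y = +-42 mm; three of these hold an egg, the rest are empty. An egg's lower end stands 10.5 mm below the mould's face
- dark_a_centre (a point): dark chocolate egg in the red mould, to be packed: hollow, gold band round the waist, 78 mm tall, 52 mm across, about 60 g, standing blunt end down. Point: its centre, 39 mm above its lower end; z axis to the pointed end. The sides are upright 26 to 40 mm above the lower end (grip there, about 6 mm below this point); below that a half ball of radius 26 mm
- dark_b_centre (a point): the other dark chocolate egg in the red mould, to be packed; same shape, point and axes as dark_a_centre
- packed_a_centre (a point): dark chocolate egg already standing in the open tier; same shape and point as dark_a_centre
- packed_b_centre (a point): the other dark chocolate egg already standing in the open tier; same shape and point as dark_a_centre
- ivory_centre (a point): white chocolate egg with a red band, which stays in the mould; same shape and point as dark_a_centre
- dark_a: the same egg as dark_a_centre, with the origin at its lower end
- dark_b: the same egg as dark_b_centre, with the origin at its lower end
- packed_a: the same egg as packed_a_centre, with the origin at its lower end
- packed_b: the same egg as packed_b_centre, with the origin at its lower end
- ivory: the same egg as ivory_centre, with the origin at its lower end
Not all that is in view belongs to the job. What is shaped like the dark_b but pink or turquoise is not meant.

How it is judged:
By the outcome, as a careful person would: the job done as asked, in the order asked, and still so for the second after the job is handed in, with the robot touching nothing.
It also fails if it takes over 69 s, if anything falls off the work surface, if the arm or the gripper's body presses on something with over 40 N, if the wrist force passes 120 N, or if a joint passes its speed limit or range.

## Working session

There is one attempt and no reset: what is moved stays moved. The work goes in short steps, Python scripts to look and compute and a shell command to move; the robot and the scene stay as the last step left them, time stands still between calls to the robot, and variables do not carry over. Pictures are saved under pics/ and viewed, about 8 in all and at most 12, crops included, and the job is handed in when it is done.

```bash
ls; mkdir -p pics; cat > h.py <<'E'
import numpy as np, cv2
from rig import ctrl, eyes, models
def ray(p,c,r):
    u=(c-p["cx"])/p["fx"]; v=(r-p["cy"])/p["fy"]
    if p.get("fish"):
        th=np.hypot(u,v); s=np.sin(th)/max(th,1e-9); d=np.array([u*s,v*s,np.cos(th)])
    else: d=np.array([u,v,1.])
    R=np.array(p["R"]); t=np.array(p["t"]); return -R.T@t, R.T@d
def atz(p,c,r,z):
    o,d=ray(p,c,r); return o+d*(z-o[2])/d[2]
def proj(p,X):
    q=np.array(p["R"])@np.array(X)+np.array(p["t"])
    if p.get("fish"):
        n=np.hypot(q[0],q[1]); th=np.arctan2(n,q[2]); s=th/max(n,1e-9); u,v=q[0]*s,q[1]*s
    else: u,v=q[0]/q[2],q[1]/q[2]
    return np.array([u*p["fx"]+p["cx"],v*p["fy"]+p["cy"]])
def cap(n,save=None):
    p=eyes.capture(n); p["fish"]=(n=="wrist")
    if save: cv2.imwrite("pics/"+save,p["color"][:,:,::-1])
    return p
E
python3 - <<'E'
from h import *
np.set_printoptions(precision=1,suppress=True)
s=ctrl.sense(); print(s)
Z=dict(dark_a_centre=64.5,packed_a_centre=61.5,ivory_centre=64.5,closed_handle=150,open_tier=0,closed_tier=0,mould=0,dimple0=33)
for n in("top","side"):
    p=cap(n,n+"0.png"); 
    print(n,-np.array(p["R"]).T@p["t"],p["fx"])
    for l,z in Z.items():
        for d in models.spot_point(p,l): print(l,np.round(d["confidence"],2),np.round(d["centre"],1),atz(p,*d["centre"],z))
E
```

```text
pics
{'time_s': 0.0, 'joints': array([-1.5,  0.3,  1.5,  0. ,  1.3, -0.2]), 'dq': array([-0.,  0., -0., -0., -0., -0.]), 'tau': array([  0. , -41.2, -26. ,  -0. ,   0. ,  -0. ]), 'eef_pos': array([ 130.3, -508.3,  252.7]), 'ee_rot': array([ 0.1, -0.1,  0.7, -0.7]), 'force': array([ 0.2, -0.5, -0.4]), 'wrist_torque': array([0., 0., 0.]), 'grip_width': 1.001293672053737}
top [ 213.2   69.1 1430.7] 569.9701664051888
dark_a_centre 0.72 [187.4 201.9] [581.  387.   64.5]
packed_a_centre 0.83 [313.7 187.6] [613.3  74.5  61.5]
ivory_centre 0.69 [221.1 203.1] [576.5 303.8  64.5]
closed_handle 0.88 [498.5 206.1] [ 535.9 -353.3  150. ]
open_tier 0.79 [325.7 212.2] [565.   44.8   0. ]
closed_tier 0.85 [479.6 224.8] [ 525.  -350.4    0. ]
mould 0.96 [208.6 227. ] [530.9 346.    0. ]
dimple0 0.89 [343.1 186.1] [624.3  -0.2  33. ]
dimple0 0.76 [309.2 189.4] [617.1  86.1  33. ]
dimple0 0.67 [348.8 222.6] [529.  -12.2  33. ]
side [-229.5  820.8  837.1] 458.52839597404994
dark_a_centre 0.59 [193.6 283.3] [591.7 385.7  64.5]
packed_a_centre 0.84 [271.6 231.1] [612.6  95.4  61.5]
ivory_centre 0.82 [219.9 270. ] [583.  309.1  64.5]
ivory_centre 0.29 [271.7 229.4] [615.5  92.   64.5]
closed_handle 0.76 [385.7 161.7] [ 521.4 -343.6  150. ]
open_tier 0.93 [295.8 245.3] [569.4  41.4   0. ]
closed_tier 0.93 [378.6 197. ] [ 545.9 -354.8    0. ]
closed_tier 0.26 [297.4 242.4] [575.9  27.6   0. ]
dimple0 0.92 [294.8 246.2] [537.   77.2  33. ]
dimple0 0.83 [275.3 234.5] [622.2  73.7  33. ]
dimple0 0.69 [312.  234.7] [538.   2.  33.]
dimple0 0.69 [294.3 226.8] [607.4   6.9  33. ]
```

View pics/top0.png

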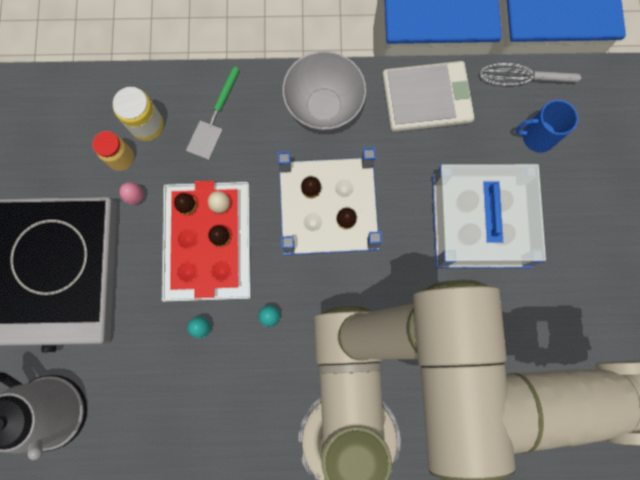

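View pics/side0.png

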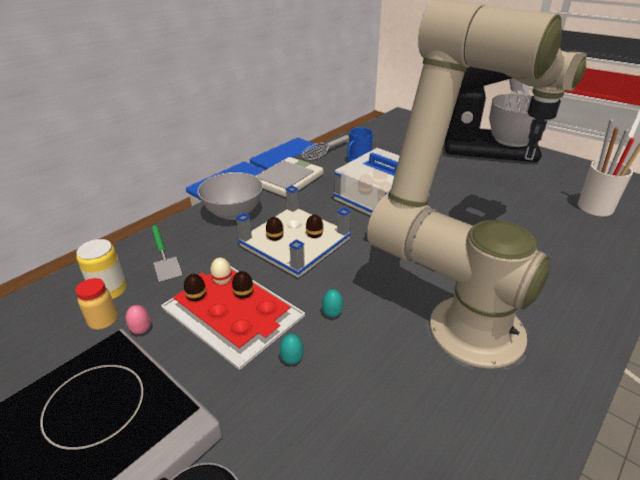

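The top view shows the dark eggs to be packed at (185,203) and (219,235), with the ivory egg at (219,203). Packed eggs stand at (311,187) and (346,218), leaving the empty dimples at (344,187) and (312,222). Look-alikes I won't use:
- the pink egg at (131,193)
- turquoise eggs at (199,327) and (270,316)
- the packed dark eggs
- the eggs inside the closed hood

Next I measure from the pixels.

```bash
cat >> h.py <<'E'
from scipy.spatial.transform import Rotation as Ro
def rot(s): w,x,y,z=s["ee_rot"]; return Ro.from_quat([x,y,z,w]).as_matrix()
def rel(target,s=None,yaw=None):
    """dp in tool axes to reach world target; roll so that jaw axis points along world yaw (deg, mod 180)"""
    s=s or ctrl.sense(); M=rot(s); dp=M.T@(np.array(target)-s["eef_pos"]); r=None
    if yaw is not None:
        cur=np.degrees(np.arctan2(M[1,2],M[0,2])); d=(yaw-cur+90)%180-90
        r=-np.radians(d)*np.sign(M[2,1])*-1  # tool y up/down sign
    return np.round(dp,1),(None if r is None else round(r,3))
E
python3 - <<'E'
from h import *
np.set_printoptions(precision=1,suppress=True)
s=ctrl.sense(); M=rot(s); print(M.round(3)); print("jaw yaw",np.degrees(np.arctan2(M[1,2],M[0,2])))
p=cap("top"); hsv=cv2.cvtColor(p["color"],cv2.COLOR_RGB2HSV)
blue=cv2.inRange(hsv,(105,120,60),(125,255,255))
for c,r in((284,158),(369,154),(375,238),(288,242)):
    # blue cup: centroid of filled contour in window
    w=np.zeros_like(blue); w[r-12:r+13,c-12:c+13]=blue[r-12:r+13,c-12:c+13]
    ys,xs=np.nonzero(w); print("post",(xs.min()+xs.max())/2,(ys.min()+ys.max())/2,xs.min(),xs.max(),ys.min(),ys.max(),atz(p,(xs.min()+xs.max())/2,(ys.min()+ys.max())/2,112))
w=np.zeros_like(blue); w[175:250,475:515]=blue[175:250,475:515]
cs,_=cv2.findContours(w,0,1); k=max(cs,key=cv2.contourArea); b=cv2.minAreaRect(k); print("handle",b,[atz(p,*q,160)[:2] for q in cv2.boxPoints(b)])
for n,(c,r,z) in dict(da=(185,203,64.5),db=(219,235,64.5),pa=(311,187,61.5),pb=(346,218,61.5)).items():
    g=p["color"].max(2)<75; w=np.zeros_like(blue); w[r-14:r+15,c-14:c+15]=g[r-14:r+15,c-14:c+15]*255
    cs,_=cv2.findContours(w,0,1); k=max(cs,key=cv2.contourArea); (x,y),R=cv2.minEnclosingCircle(k); print(n,x,y,R,atz(p,x,y,z+13))
w=cv2.resize(p["color"][130:310,150:390],None,fx=3.3,fy=3.3); cv2.imwrite("pics/crop1.png",w[:,:,::-1])
E
```

```text
[[-1.  -0.   0.2]
 [-0.2  0.  -1. ]
 [ 0.  -1.  -0. ]]
jaw yaw -75.62979867721579
post 284.0 157.5 278 290 152 163 [675.3 145.  112. ]
post 369.0 153.0 363 375 147 159 [683.3 -61.2 112. ]
post 374.5 240.5 368 381 231 250 [466.9 -67.  112. ]
post 287.0 245.0 281 293 236 254 [459.6 139.2 112. ]
handle ((492.7198791503906, 211.51751708984375), (60.007911682128906, 15.34505844116211), 86.42366790771484) [array([ 591.3, -318.7]), array([ 593. , -354.4]), array([ 451.7, -352.4]), array([ 450.1, -317.5])]
da 184.39756774902344 202.3243865966797 9.968330383300781 [576.5 391.3  77.5]
db 218.6422576904297 235.2029266357422 9.890807151794434 [493.  306.4  77.5]
pa 310.54876708984375 186.18292236328125 9.530191421508789 [613.2  82.1  74.5]
pb 346.23077392578125 217.53846740722656 9.541352272033691 [532.4  -3.8  74.5]
```

View pics/crop1.png

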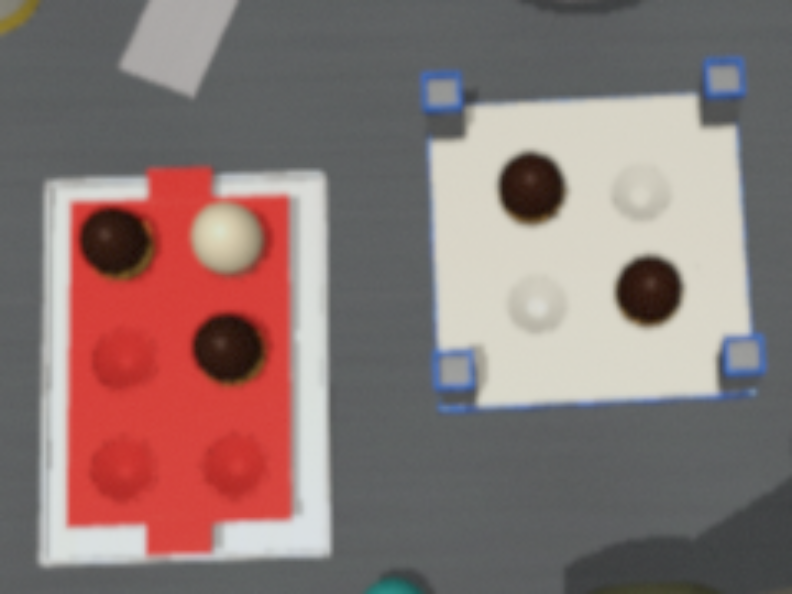

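The crop confirms the choice: dark eggs at mould top-left and middle-right, ivory at top-right, and the empty tier dimples at top-right and bottom-left. I'll grip along the tier's diagonal (jaw yaw about -43°), which clears the neighbouring eggs and the posts.

```bash
python3 -c "
from h import *
print(rel([578,389,190],yaw=-43), rel([578,389,253]))"
```

```text
(array([-656.5,   63.2, -758.4]), np.float64(-0.569)) (array([-6.565e+02,  2.000e-01, -7.584e+02]), None)
```

```bash
python3 -m crank '[{"dp":[-656,0,-758],"roll":-0.569,"gripper":0},{"dp":[-656,0,-758],"roll":-0.569,"gripper":0},{"dp":[-656,0,-758],"roll":-0.569,"gripper":0},{"dp":[-656,0,-758],"roll":-0.569,"gripper":0},{"dp":[-656,0,-758],"roll":-0.569,"gripper":0},{"dp":[-656,0,-758],"roll":-0.569,"gripper":0},{"dp":[-656,0,-758],"roll":-0.569,"gripper":0},{"dp":[-656,0,-758],"roll":-0.569,"gripper":0},{"dp":[-656,0,-758],"roll":-0.569,"gripper":0},{"dp":[-656,0,-758],"roll":-0.569,"gripper":0}]' 20; python3 -c "
from h import *
print(rel([578,389,190],yaw=-43), ctrl.sense()['eef_pos'])"
```

```text
time_s: 1.78
eef_pos: [316.5, -133.8, 253.6]
ee_rot: [-0.282, 0.281, -0.648, 0.649]
force: [0.0, -0.4, 0.1]
grip_width: 1.004
(array([-560.5,   63.4, -166.1]), np.float64(-0.001)) [ 316.5267597  -133.83050723  253.62775566]
```

```bash
python3 -m crank '[{"dp":[-560,20,-166],"gripper":0},{"dp":[-560,20,-166],"gripper":0},{"dp":[-560,20,-166],"gripper":0},{"dp":[-560,20,-166],"gripper":0},{"dp":[-560,20,-166],"gripper":0},{"dp":[-560,20,-166],"gripper":0},{"dp":[-560,20,-166],"gripper":0},{"dp":[-560,20,-166],"gripper":0},{"dp":[-560,20,-166],"gripper":0},{"dp":[-560,20,-166],"gripper":0}]' ; python3 -c "
from h import *
print(rel([578,389,190],yaw=-43))"
```

```text
(array([-560.5,   63.4, -166.1]), np.float64(-0.001))$[0]: bad value
```

```bash
python3 -m crank '[{"dp":[-560,20,-166],"roll":0,"gripper":0},{"dp":[-560,20,-166],"roll":0,"gripper":0},{"dp":[-560,20,-166],"roll":0,"gripper":0},{"dp":[-560,20,-166],"roll":0,"gripper":0},{"dp":[-560,20,-166],"roll":0,"gripper":0},{"dp":[-560,20,-166],"roll":0,"gripper":0},{"dp":[-560,20,-166],"roll":0,"gripper":0},{"dp":[-560,20,-166],"roll":0,"gripper":0},{"dp":[-560,20,-166],"roll":0,"gripper":0},{"dp":[-560,20,-166],"roll":0,"gripper":0}]' ; python3 -c "
from h import *
print(rel([578,389,190],yaw=-43))"
```

```text
time_s: 2.62
eef_pos: [502.6, 239.2, 238.9]
ee_rot: [-0.282, 0.282, -0.648, 0.648]
force: [0.5, -0.6, 0.9]
grip_width: 1.002
(array([-161. ,   48.9,  -47. ]), np.float64(0.0))
```

```bash
python3 -m crank '[{"dp":[-161,49,-47],"roll":0,"gripper":0},{"dp":[-161,49,-47],"roll":0,"gripper":0},{"dp":[-161,49,-47],"roll":0,"gripper":0},{"dp":[-161,49,-47],"roll":0,"gripper":0},{"dp":[-161,49,-47],"roll":0,"gripper":0},{"dp":[-161,49,-47],"roll":0,"gripper":0}]' ; python3 - <<'E'
from h import *
np.set_printoptions(precision=1,suppress=True)
p=cap("wrist","w1.png"); s=ctrl.sense(); print(s["eef_pos"], -np.array(p["R"]).T@p["t"])
for l,z in dict(dark_a_centre=64.5,ivory_centre=64.5,mould=0).items():
    for d in models.spot_point(p,l): print(l,round(d["confidence"],2),np.round(d["centre"],1),atz(p,*d["centre"],z))
E
```

```text
time_s: 3.12
eef_pos: [577.3, 388.5, 187.1]
ee_rot: [0.281, -0.284, 0.648, -0.648]
force: [-1.2, -0.3, -1.0]
grip_width: 1.002
[577.4 387.1 188.7] [633.1 449.  306.7]
ivory_centre 0.62 [396.8 303.5] [579.3 311.8  64.5]
mould 0.59 [321.  215.3] [571.4 387.9   0. ]
mould 0.58 [321.  267.7] [537.9 352.2   0. ]
```

View pics/w1.png

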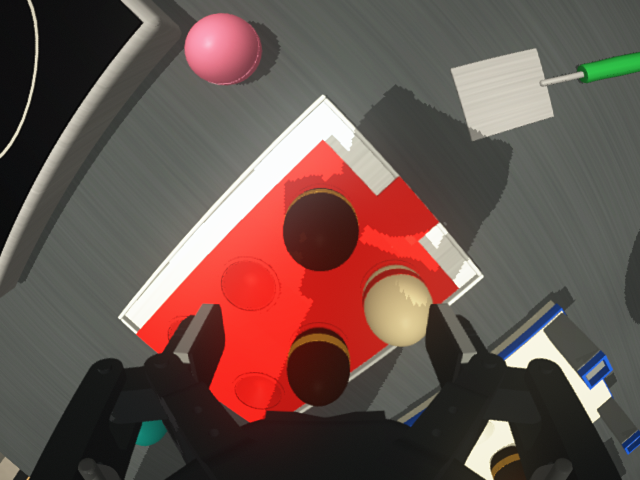

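The wrist view shows dark_a at about (321,230), ivory at (398,305), dark_b at (319,366) and the pink egg at (222,48). I take dark_a and dark_b from their silhouettes.

```bash
cat >> h.py <<'E'
def egg(p,c,r,w,z):
    """centre of dark/gold egg silhouette in window -> world at z"""
    hsv=cv2.cvtColor(p["color"],cv2.COLOR_RGB2HSV).astype(int); H,S,V=hsv[...,0],hsv[...,1],hsv[...,2]
    g=((V<75)&(S>60))|((H>10)&(H<32)&(S>90)&(V<210))
    m=np.zeros(g.shape,np.uint8); m[r-w:r+w,c-w:c+w]=g[r-w:r+w,c-w:c+w]*255
    m=cv2.morphologyEx(m,cv2.MORPH_OPEN,np.ones((5,5)))
    k=max(cv2.findContours(m,0,1)[0],key=cv2.contourArea); x,y,a,b=cv2.boundingRect(k)
    return (x,y,a,b),atz(p,x+a/2,y+b/2,z)
E
python3 - <<'E'
from h import *
np.set_printoptions(precision=1,suppress=True)
p=cap("wrist")
for c,r,w in((321,230,52),(319,366,46)):
    b,X=egg(p,c,r,w,64.5); print(b,X)
# predicted silhouette of egg model at candidate centres
def sil(X):
    P=[]
    for a in np.linspace(0,6.28,60):
        for h in np.linspace(-39,39,27):
            R=26*np.sqrt(max(0,1-((h+13)/26)**2)) if h<-13 else (26 if h<1 else 26*np.sqrt(max(0,1-((h-1)/38)**2)))
            P.append(proj(p,np.array(X)+[R*np.cos(a),R*np.sin(a),h]))
    P=np.array(P); return P.min(0),P.max(0)-P.min(0)
for X in((578,389,64.5),(494,305,64.5)): print(X,*sil(X))
E
```

```text
(329, 203, 24, 59) [586.2 378.6  64.5]
(290, 329, 57, 73) [494.4 304.8  64.5]
(578, 389, 64.5) [284.6 188.7] [75.3 82.4]
(494, 305, 64.5) [286.6 326.7] [62.8 77.9]
```

```bash
python3 -c "
from h import *
print(rel([578,389,60]),ctrl.sense()['eef_pos'])"
```

```text
(array([ -2.4, 131.5,  -2.2]), None) [577.77862668 385.65632453 191.48303374]
```

```bash
python3 -m crank '[{"dp":[0,40,0],"roll":0,"gripper":0},{"dp":[0,80,0],"roll":0,"gripper":0},{"dp":[0,110,0],"roll":0,"gripper":0},{"dp":[0,130,0],"roll":0,"gripper":0},{"dp":[0,130,0],"roll":0,"gripper":0},{"dp":[0,130,0],"roll":0,"gripper":0}]' ; python3 -c "
from h import *
print(rel([578,389,60]))"
```

```text
time_s: 3.87
eef_pos: [577.9, 386.0, 60.9]
ee_rot: [-0.282, 0.282, -0.649, 0.649]
force: [-1.4, 0.2, 1.2]
grip_width: 0.997
(array([-2.3,  0.9, -1.9]), None)
```

```bash
python3 -m crank '[{"dp":[-2.3,1,-2],"roll":0,"gripper":0},{"dp":[-2.3,1,-2],"roll":0,"gripper":70},{"dp":[-2.3,1,-2],"roll":0,"gripper":125},{"dp":[-2.3,1,-2],"roll":0,"gripper":125},{"dp":[-2.3,1,-2],"roll":0,"gripper":125},{"dp":[-2.3,1,-2],"roll":0,"gripper":125},{"dp":[-2.3,1,-2],"roll":0,"gripper":125},{"dp":[-2.3,1,-2],"roll":0,"gripper":125}]' 20; python3 -c "
from h import *
print(rel([578,389,60]))"
```

```text
time_s: 4.53
eef_pos: [576.4, 392.0, 61.5]
ee_rot: [0.282, -0.282, 0.65, -0.647]
force: [-11.5, 5.5, 12.2]
grip_width: 0.605
(array([1.1, 1.4, 3.2]), None)
```

```bash
python3 -m crank '[{"dp":[0,-2,0],"roll":0,"gripper":125},{"dp":[0,-5,0],"roll":0,"gripper":125},{"dp":[0,-15,0],"roll":0,"gripper":125},{"dp":[0,-40,0],"roll":0,"gripper":125},{"dp":[0,-75,0],"roll":0,"gripper":125},{"dp":[0,-110,0],"roll":0,"gripper":125},{"dp":[0,-125,0],"roll":0,"gripper":125},{"dp":[0,-130,0],"roll":0,"gripper":125},{"dp":[0,-130,0],"roll":0,"gripper":125}]' ; python3 -c "
from h import *
s=ctrl.sense();print(s['eef_pos'],s['force'],rel([618,-2,190]))"
```

```text
time_s: 5.28
eef_pos: [578.2, 389.6, 190.6]
ee_rot: [-0.283, 0.281, -0.649, 0.649]
force: [0.9, 0.4, -0.6]
grip_width: 0.605
[578.19750227 389.6116229  190.61484965] [ 0.92856073  0.35609824 -0.59036085] (array([259. ,   0.4, 296.4]), None)
```

```bash
python3 -m crank '[{"dp":[20,0,23],"roll":0,"gripper":125},{"dp":[45,0,52],"roll":0,"gripper":125},{"dp":[259,0,296],"roll":0,"gripper":125},{"dp":[259,0,296],"roll":0,"gripper":125},{"dp":[259,0,296],"roll":0,"gripper":125},{"dp":[259,0,296],"roll":0,"gripper":125},{"dp":[259,0,296],"roll":0,"gripper":125},{"dp":[259,0,296],"roll":0,"gripper":125},{"dp":[259,0,296],"roll":0,"gripper":125},{"dp":[259,0,296],"roll":0,"gripper":125}]' ; python3 -m crank '[{"dp":[26,0,29],"roll":0,"gripper":125},{"dp":[26,0,29],"roll":0,"gripper":125}]'; python3 - <<'E'
from h import *
np.set_printoptions(precision=1,suppress=True)
p=cap("wrist","w2.png"); s=ctrl.sense(); print(s["eef_pos"],s["force"], rel([618,-2,190]))
for l,z in dict(packed_a_centre=61.5,dimple0=33,open_tier=0).items():
    for d in models.spot_point(p,l): print(l,round(d["confidence"],2),np.round(d["centre"],1),atz(p,*d["centre"],z))
# expected posts & dimples
for n,x,y,z in(("P++",104,104,112),("P+-",104,-104,112),("P-+",-104,104,112),("P--",-104,-104,112),("d0",-42,-42,33),("d1",-42,42,33),("d2",42,-42,33),("d3",42,42,33)):
    a=np.radians(2.1); X=[574.5+x*np.cos(a)-y*np.sin(a),38.2+x*np.sin(a)+y*np.cos(a),z]; print(n,np.array(X),proj(p,X))
E
```

```text
time_s: 6.12
eef_pos: [616.6, -4.7, 187.1]
ee_rot: [0.28, -0.282, 0.649, -0.648]
force: [1.2, 0.7, -0.8]
grip_width: 0.599
time_s: 6.28
eef_pos: [620.4, -46.8, 186.9]
ee_rot: [0.279, -0.281, 0.649, -0.649]
force: [-0.2, -0.6, -0.0]
grip_width: 0.6
[620.2 -43.7 186.9] [ 0.1  0.6 -0.3] (array([-28.8,  -3.1, -30.2]), None)
packed_a_centre 0.69 [192.1 112.2] [614.1  77.9  61.5]
dimple0 0.83 [138.3 184.2] [531.9  81.9  33. ]
dimple0 0.74 [280.9 181.6] [617.5  -1.   33. ]
open_tier 0.75 [220.1 176. ] [576.1  37.8   0. ]
open_tier 0.66 [326.1 334.8] [ 534.2 -138.8    0. ]
P++ [674.6 145.9 112. ] [159.3 -38.6]
P+- [682.2 -61.9 112. ] [425.7 208.5]
P-+ [466.8 138.3 112. ] [  2.2 218.1]
P-- [474.4 -69.5 112. ] [204.5 403.2]
d0 [534.1  -5.3  33. ] [214.2 256. ]
d1 [531.   78.6  33. ] [140.3 187.7]
d2 [618.   -2.2  33. ] [282.6 182.3]
d3 [614.9  81.7  33. ] [202.4 107.6]
```

View pics/w2.png

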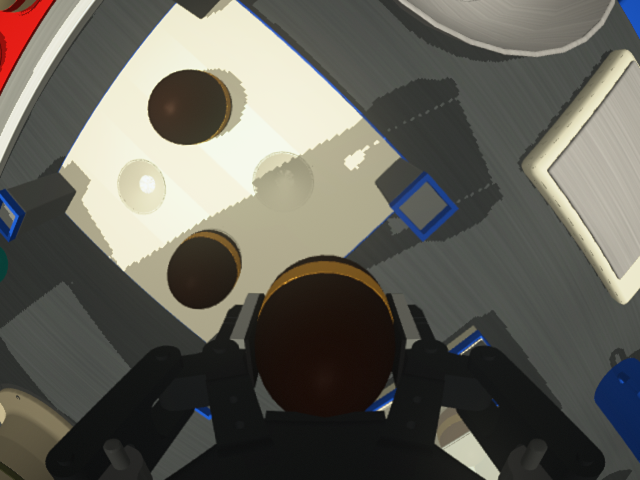

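Wrist view: egg held upright between the pads, d2 visible at (283,181) and cup P+- at (425,206), both as predicted. I overshot with the extra call, so I go back over d2.

```bash
python3 -m crank '[{"dp":[-28,40,-29.5],"roll":0,"gripper":125},{"dp":[-28,60,-29.5],"roll":0,"gripper":125},{"dp":[-28,60,-29.5],"roll":0,"gripper":125},{"dp":[-28,60,-29.5],"roll":0,"gripper":125},{"dp":[-28,60,-29.5],"roll":0,"gripper":125}]' ; python3 - <<'E'
from h import *
np.set_printoptions(precision=1,suppress=True)
p=cap("wrist"); q=cap("side","s2.png"); s=ctrl.sense(); print(s["eef_pos"],s["force"], rel([618,-1.5,57.5]),s['dq'])
b,X=egg(p,325,330,75,100); print(b,X)
for d in models.spot_point(p,"dark_a_centre"): print(d["centre"],d["confidence"])
c=np.array(s["eef_pos"])-[0,0,61]; print(proj(p,c+[0,0,65]),proj(q,c),proj(q,c+[0,0,78]))
x,y=proj(q,s["eef_pos"]).astype(int); cv2.imwrite("pics/s2c.png",cv2.resize(q["color"][y-70:y+70,x-90:x+90,::-1],None,fx=4,fy=4)); print(x-90,y-70)
E
```

```text
time_s: 6.9
eef_pos: [619.0, 0.3, 130.4]
ee_rot: [-0.283, 0.282, -0.648, 0.649]
force: [1.8, 0.6, -0.4]
grip_width: 0.6
[619.2  -0.3 130.9] [ 1.1 -0.3 -0.8] (array([ 1.9, 73.4, -0.3]), None) [-0. -0.  0. -0. -0.  0.]
(254, 256, 142, 149) [607.2 -11.9 100. ]
[323.9, 335.1] 0.81
[327.6 344. ] [292.7 214.5] [291.5 192.4]
201 127
```

View pics/s2c.png

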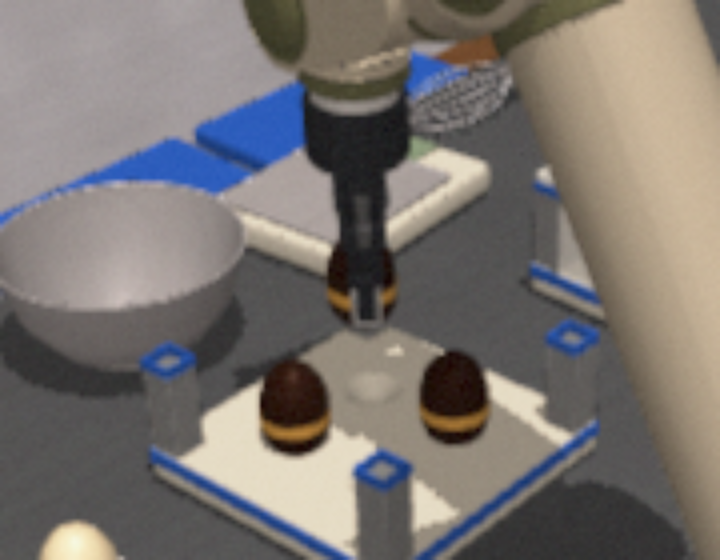

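The side view shows the held egg upright over the empty dimple, between the two packed eggs. Now I lower it, slowing near the seat.

```bash
python3 -m crank '[{"dp":[1.5,35,0],"roll":0,"gripper":125},{"dp":[1.5,55,0],"roll":0,"gripper":125},{"dp":[1.5,66,0],"roll":0,"gripper":125},{"dp":[1.5,68,0],"roll":0,"gripper":125},{"dp":[1.5,69,0],"roll":0,"gripper":125},{"dp":[1.5,69,0],"roll":0,"gripper":125},{"dp":[1.5,69,0],"roll":0,"gripper":125}]'; python3 -m crank '[{"dp":[0,1,0],"roll":0,"gripper":125},{"dp":[0,2,0],"roll":0,"gripper":125},{"dp":[0,2,0],"roll":0,"gripper":125}]'
```

```text
time_s: 7.63
eef_pos: [618.0, -1.0, 61.4]
ee_rot: [-0.282, 0.281, -0.648, 0.649]
force: [-0.1, -0.2, -1.4]
grip_width: 0.599
time_s: 7.88
eef_pos: [617.9, -1.2, 60.2]
ee_rot: [-0.282, 0.281, -0.648, 0.649]
force: [-5.0, -1.1, 11.4]
grip_width: 0.599
```

```bash
python3 -m crank '[{"dp":[1,-0.5,-1.1],"roll":0,"gripper":125},{"dp":[1,-0.5,-1.1],"roll":0,"gripper":125}]'
```

```text
time_s: 8.05
eef_pos: [616.8, -1.2, 60.0]
ee_rot: [-0.283, 0.281, -0.648, 0.649]
force: [0.5, -2.3, 6.4]
grip_width: 0.602
```

```bash
python3 -m crank '[{"dp":[0,-0.4,0],"roll":0,"gripper":125},{"dp":[0,-0.4,0],"roll":0,"gripper":105},{"dp":[0,-0.4,0],"roll":0,"gripper":90},{"dp":[0,-0.4,0],"roll":0,"gripper":70},{"dp":[0,-0.4,0],"roll":0,"gripper":40},{"dp":[0,-0.4,0],"roll":0,"gripper":20},{"dp":[0,-0.4,0],"roll":0,"gripper":10},{"dp":[0,-0.4,0],"roll":0,"gripper":10}]'; python3 -m crank '[{"dp":[0,-15,0],"roll":0,"gripper":10},{"dp":[0,-45,0],"roll":0,"gripper":10},{"dp":[0,-85,0],"roll":0,"gripper":10},{"dp":[0,-120,0],"roll":0,"gripper":10},{"dp":[0,-130,0],"roll":0,"gripper":10},{"dp":[0,-130,0],"roll":0,"gripper":10}]'; python3 - <<'E'
from h import *
np.set_printoptions(precision=1,suppress=True)
p=cap("wrist","w3.png"); s=ctrl.sense(); print(s["eef_pos"],rel([494,304.5,190]))
for d in models.spot_point(p,"dark_a_centre"): print(d["centre"],d["confidence"],atz(p,*d["centre"],61.5))
E
```

```text
time_s: 8.72
eef_pos: [614.9, -0.2, 58.0]
ee_rot: [0.281, -0.283, 0.649, -0.648]
force: [-3.3, 3.5, -2.6]
grip_width: 0.955
time_s: 9.22
eef_pos: [617.3, -1.2, 192.5]
ee_rot: [-0.284, 0.28, -0.647, 0.65]
force: [0.9, 0.1, -0.7]
grip_width: 0.962
[616.3  -1.1 189.7] (array([-139.9,   -0.8, -297.9]), None)
[325.5, 228.8] 0.62 [619.5  -0.1  61.5]
```

View pics/w3.png

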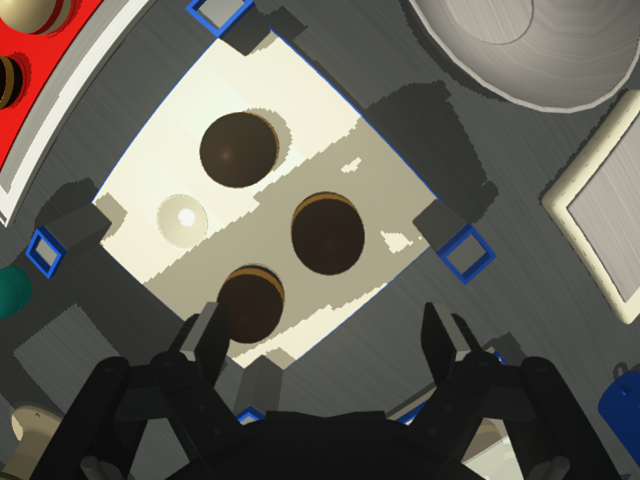

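Wrist view: the first egg stands upright in d2 at (328,233), the packed eggs are untouched, and d1 is empty at (183,221). Next is dark_b.

```bash
python3 -m crank '[{"dp":[-140,0,-298],"roll":0,"gripper":0},{"dp":[-140,0,-298],"roll":0,"gripper":0},{"dp":[-140,0,-298],"roll":0,"gripper":0},{"dp":[-140,0,-298],"roll":0,"gripper":0},{"dp":[-140,0,-298],"roll":0,"gripper":0},{"dp":[-140,0,-298],"roll":0,"gripper":0},{"dp":[-140,0,-298],"roll":0,"gripper":0},{"dp":[-140,0,-298],"roll":0,"gripper":0},{"dp":[-140,0,-298],"roll":0,"gripper":0},{"dp":[-140,0,-298],"roll":0,"gripper":0}]'; python3 - <<'E'
from h import *
np.set_printoptions(precision=1,suppress=True)
p=cap("wrist","w4.png"); s=ctrl.sense(); print(s["eef_pos"],rel([494,304.5,60]))
for n in("dark_b_centre","ivory_centre"):
  for d in models.spot_point(p,n): print(n,d["centre"],d["confidence"],atz(p,*d["centre"],64.5))
print(proj(p,[494,304.5,64.5]))
print(egg(p,*proj(p,[494,304.5,64.5]).astype(int),55,64.5))
E
```

```text
time_s: 10.15
eef_pos: [492.2, 306.0, 186.9]
ee_rot: [0.282, -0.284, 0.648, -0.648]
force: [1.3, -0.5, -0.8]
grip_width: 0.999
[493.  304.8 187.1] (array([ -0.8, 127.1,   1. ]), None)
dark_b_centre [124.1, 335.4] 0.78 [298.8 357.8  64.5]
dark_b_centre [261.3, 423.9] 0.74 [319.4 208.9  64.5]
ivory_centre [419.6, 146.0] 0.77 [579.8 309.2  64.5]
ivory_centre [404.7, 145.0] 0.46 [572.5 316.3  64.5]
[329.1 234.5]
((290, 190, 74, 81), array([494.9, 307.6,  64.5]))
```

```bash
python3 -m crank '[{"dp":[-1,40,0],"roll":0,"gripper":0},{"dp":[-1,80,0],"roll":0,"gripper":0},{"dp":[-1,110,0],"roll":0,"gripper":0},{"dp":[-1,126,0],"roll":0,"gripper":0},{"dp":[-1,126,0],"roll":0,"gripper":0},{"dp":[-1,126,0],"roll":0,"gripper":0},{"dp":[-1,126,0],"roll":0,"gripper":0}]'; python3 -c "
from h import *
print(rel([494,304.5,61]))"
```

```text
time_s: 10.88
eef_pos: [495.4, 305.2, 64.3]
ee_rot: [-0.282, 0.281, -0.649, 0.649]
force: [0.2, 0.9, 0.6]
grip_width: 1.0
(array([ 1.4,  3.3, -0.5]), None)
```

```bash
python3 -m crank '[{"dp":[0.5,2.5,-0.5],"roll":0,"gripper":0},{"dp":[0.5,2.5,-0.5],"roll":0,"gripper":70},{"dp":[0.5,2.5,-0.5],"roll":0,"gripper":110},{"dp":[0.5,2.5,-0.5],"roll":0,"gripper":118},{"dp":[0.5,2.5,-0.5],"roll":0,"gripper":125},{"dp":[0.5,2.5,-0.5],"roll":0,"gripper":125},{"dp":[0.5,2.5,-0.5],"roll":0,"gripper":125}]' 20;  python3 -m crank '[{"dp":[0,-1.5,0],"roll":0,"gripper":125},{"dp":[0,-4,0],"roll":0,"gripper":125},{"dp":[0,-15,0],"roll":0,"gripper":125},{"dp":[0,-40,0],"roll":0,"gripper":125},{"dp":[0,-75,0],"roll":0,"gripper":125},{"dp":[0,-110,0],"roll":0,"gripper":125},{"dp":[0,-125,0],"roll":0,"gripper":125},{"dp":[0,-130,0],"roll":0,"gripper":125},{"dp":[0,-130,0],"roll":0,"gripper":125},{"dp":[0,-130,0],"roll":0,"gripper":125}]' ; python3 -c "
from h import *
s=ctrl.sense();print(s['eef_pos'],s['force'],rel([531,79,190]))"
```

```text
time_s: 11.47
eef_pos: [493.2, 306.2, 61.3]
ee_rot: [0.282, -0.282, 0.649, -0.648]
force: [-4.3, 3.2, 5.1]
grip_width: 0.599
time_s: 12.3
eef_pos: [493.2, 305.3, 189.5]
ee_rot: [-0.281, 0.282, -0.649, 0.649]
force: [0.1, -0.7, -1.6]
grip_width: 0.603
[493.15957851 305.25288975 189.4560627 ] [ 0.0907296  -0.66132062 -1.56163058] (array([139.5,  -0.5, 182.1]), None)
```

```bash
python3 -m crank '[{"dp":[15,0,20],"roll":0,"gripper":125},{"dp":[36,0,47],"roll":0,"gripper":125},{"dp":[139,0,182],"roll":0,"gripper":125},{"dp":[139,0,182],"roll":0,"gripper":125},{"dp":[139,0,182],"roll":0,"gripper":125},{"dp":[139,0,182],"roll":0,"gripper":125},{"dp":[139,0,182],"roll":0,"gripper":125},{"dp":[139,0,182],"roll":0,"gripper":125},{"dp":[139,0,182],"roll":0,"gripper":125},{"dp":[139,0,182],"roll":0,"gripper":125}]'; python3 -m crank '[{"dp":[0,40,0],"roll":0,"gripper":125},{"dp":[0,60,0],"roll":0,"gripper":125},{"dp":[0,60,0],"roll":0,"gripper":125},{"dp":[0,60,0],"roll":0,"gripper":125}]'; python3 - <<'E'
from h import *
np.set_printoptions(precision=1,suppress=True)
p=cap("wrist"); t=cap("top"); s=ctrl.sense(); print(s["eef_pos"],rel([530.8,79,60]))
for q in (p,t):
  for d in models.spot_point(q,"dimple1"): print(d["centre"],d["confidence"],atz(q,*d["centre"],33))
E
```

```text
time_s: 13.13
eef_pos: [531.2, 80.9, 189.7]
ee_rot: [0.282, -0.283, 0.649, -0.648]
force: [-0.2, 0.1, -0.4]
grip_width: 0.601
time_s: 13.47
eef_pos: [531.4, 80.8, 130.2]
ee_rot: [0.282, -0.283, 0.649, -0.648]
force: [0.1, 0.2, 0.1]
grip_width: 0.602
[532.4  80.4 131.9] (array([ 2.2, 71.9, -0.4]), None)
[328.5, 248.3] 0.72 [532.4  79.5  33. ]
[346.8, 222.6] 0.91 [529.1  -7.2  33. ]
[343.3, 186.3] 0.56 [623.8  -0.7  33. ]
[479.6, 223.7] 0.44 [ 520.7 -340.9   33. ]
```

```bash
python3 -m crank '[{"dp":[1,35,0],"roll":0,"gripper":125},{"dp":[1,55,0],"roll":0,"gripper":125},{"dp":[1,66,0],"roll":0,"gripper":125},{"dp":[1,68,0],"roll":0,"gripper":125},{"dp":[1,69,0],"roll":0,"gripper":125},{"dp":[1,69,0],"roll":0,"gripper":125},{"dp":[1,69,0],"roll":0,"gripper":125}]'; python3 -m crank '[{"dp":[0,0.7,0],"roll":0,"gripper":125},{"dp":[0,1.2,0],"roll":0,"gripper":125},{"dp":[0,1.2,0],"roll":0,"gripper":125}]'
```

```text
time_s: 14.25
eef_pos: [531.8, 78.9, 62.8]
ee_rot: [-0.283, 0.281, -0.648, 0.649]
force: [0.3, 0.1, -0.5]
grip_width: 0.597
time_s: 14.5
eef_pos: [531.2, 79.0, 60.5]
ee_rot: [-0.282, 0.282, -0.648, 0.649]
force: [0.0, -0.4, -0.7]
grip_width: 0.6
```

```bash
for i in 1 2 3; do python3 -m crank '[{"dp":[0,0.6,0],"roll":0,"gripper":125},{"dp":[0,0.6,0],"roll":0,"gripper":125}]' | grep -E "pos|force"; done
```

```text
eef_pos: [531.2, 78.9, 60.1]
force: [-1.5, -0.9, 5.0]
eef_pos: [531.2, 78.9, 59.9]
force: [-3.8, -1.1, 9.2]
eef_pos: [531.1, 78.8, 59.7]
force: [-6.1, -2.2, 14.0]
```

```bash
python3 -m crank '[{"dp":[1.5,-0.8,-0.8],"roll":0,"gripper":125},{"dp":[1.5,-0.8,-0.8],"roll":0,"gripper":125}]'
```

```text
time_s: 15.17
eef_pos: [529.4, 78.4, 59.5]
ee_rot: [-0.282, 0.282, -0.648, 0.649]
force: [-0.2, 0.2, 1.5]
grip_width: 0.601
```

```bash
python3 -m crank '[{"dp":[0,0.5,0],"roll":0,"gripper":125},{"dp":[0,0.5,0],"roll":0,"gripper":125}]'
```

```text
time_s: 15.33
eef_pos: [529.7, 78.3, 59.1]
ee_rot: [-0.282, 0.282, -0.648, 0.649]
force: [-1.7, -1.4, 5.7]
grip_width: 0.602
```

```bash
python3 -m crank '[{"dp":[0.6,-0.2,0],"roll":0,"gripper":125},{"dp":[0.6,-0.2,0],"roll":0,"gripper":105},{"dp":[0.6,-0.2,0],"roll":0,"gripper":90},{"dp":[0.6,-0.2,0],"roll":0,"gripper":70},{"dp":[0.6,-0.2,0],"roll":0,"gripper":40},{"dp":[0.6,-0.2,0],"roll":0,"gripper":20},{"dp":[0.6,-0.2,0],"roll":0,"gripper":10},{"dp":[0.6,-0.2,0],"roll":0,"gripper":10}]'; python3 -m crank '[{"dp":[0,-15,0],"roll":0,"gripper":10},{"dp":[0,-45,0],"roll":0,"gripper":10},{"dp":[0,-85,0],"roll":0,"gripper":10},{"dp":[0,-125,0],"roll":0,"gripper":10},{"dp":[0,-165,0],"roll":0,"gripper":10},{"dp":[0,-190,0],"roll":0,"gripper":10},{"dp":[0,-190,0],"roll":0,"gripper":10},{"dp":[0,-190,0],"roll":0,"gripper":10}]'; python3 - <<'E'
from h import *
np.set_printoptions(precision=1,suppress=True)
p=cap("wrist","w5.png"); s=ctrl.sense(); print(s["eef_pos"])
for d in models.spot_point(p,"dark_a_centre"): print(d["centre"],d["confidence"],atz(p,*d["centre"],61.5))
hsv=cv2.cvtColor(p["color"],cv2.COLOR_RGB2HSV); blue=cv2.inRange(hsv,(105,120,50),(125,255,255))
for x,y in((104,104),(104,-104),(-104,104),(-104,-104)):
    a=np.radians(2.1); X=[574.5+x*np.cos(a)-y*np.sin(a),38.2+x*np.sin(a)+y*np.cos(a),112]; print(np.array(X),proj(p,X))
E
```

```text
time_s: 16.0
eef_pos: [532.4, 75.2, 58.9]
ee_rot: [-0.284, 0.28, -0.646, 0.651]
force: [18.7, -17.0, -15.3]
grip_width: 0.955
time_s: 16.67
eef_pos: [529.2, 78.1, 249.7]
ee_rot: [-0.282, 0.281, -0.648, 0.649]
force: [0.0, 1.4, -0.4]
grip_width: 0.96
[528.7  78.  248.2]
[457.8, 206.9] 0.62 [619.    0.4  61.5]
[674.6 145.9 112. ] [412.1  23.5]
[682.2 -61.9 112. ] [568.4 227. ]
[466.8 138.3 112. ] [209.4 227.1]
[474.4 -69.5 112. ] [391.7 381.3]
```

View pics/w5.png

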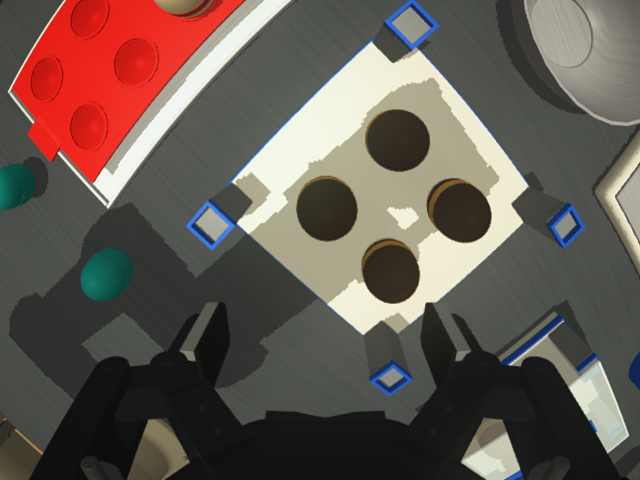

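All four dimples now hold upright eggs, seen at (397,140), (327,209), (459,210) and (390,271), and the ivory egg is still in the mould. The cups at (412,25), (566,227), (211,226) and (391,379) match the predicted pixels within about 2 px. While I opened the gripper, a finger brushed something with about 25 N. Nothing shifted. On to the closed tier.

```bash
python3 -c "
from h import *
print(rel([530,-346,250],yaw=-90))"
```

```text
(array([309. ,  -2.6, 290.5]), np.float64(0.82))
```

```bash
python3 -m crank '[{"dp":[309,-2,290],"roll":0.82,"gripper":0},{"dp":[309,-2,290],"roll":0.82,"gripper":0},{"dp":[309,-2,290],"roll":0.82,"gripper":0},{"dp":[309,-2,290],"roll":0.82,"gripper":0},{"dp":[309,-2,290],"roll":0.82,"gripper":0},{"dp":[309,-2,290],"roll":0.82,"gripper":0},{"dp":[309,-2,290],"roll":0.82,"gripper":0},{"dp":[309,-2,290],"roll":0.82,"gripper":0},{"dp":[309,-2,290],"roll":0.82,"gripper":0},{"dp":[309,-2,290],"roll":0.82,"gripper":0}]'; python3 -c "
from h import *
print(rel([530,-346,250],yaw=-90))"
```

```text
time_s: 17.6
eef_pos: [529.4, -340.5, 248.9]
ee_rot: [-0.001, -0.001, 0.708, -0.706]
force: [0.2, -0.0, 0.2]
grip_width: 0.998
(array([-0.6, -1.1,  5.5]), np.float64(-0.0))
```

```bash
python3 -m crank '[{"dp":[0,0,0],"roll":0,"gripper":0},{"dp":[0,0,0],"roll":0,"gripper":0}]'; python3 - <<'E'
from h import *
np.set_printoptions(precision=1,suppress=True)
p=cap("wrist","w6.png"); s=ctrl.sense(); print(s["eef_pos"],s["ee_rot"])
for l,z in dict(closed_handle=150,closed_tier=0).items():
  for d in models.spot_point(p,l): print(l,np.round(d["centre"],1),d["confidence"],atz(p,*d["centre"],z))
E
```

```text
time_s: 17.77
eef_pos: [529.3, -340.2, 248.2]
ee_rot: [-0.002, 0.0, 0.708, -0.706]
force: [-0.6, 1.1, -0.9]
grip_width: 1.001
[ 529.7 -338.7  248.9] [-0.  -0.   0.7 -0.7]
closed_handle [340.7 247.1] 0.58 [ 529.  -349.8  150. ]
closed_handle [329.3 195.5] 0.51 [ 562.1 -342.6  150. ]
closed_tier [331.9 194. ] 0.94 [ 529.7 -346.6    0. ]
closed_tier [ 21.9 210.1] 0.42 [521.8  63.1   0. ]
```

View pics/w6.png

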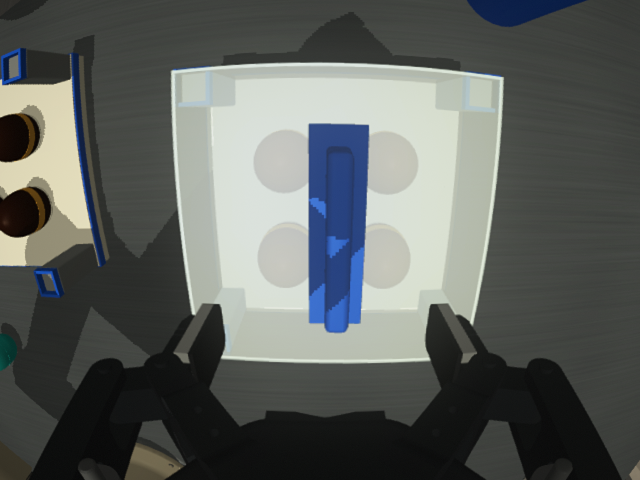

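The wrist view shows the handle bar running from about (340,148) to (337,325). Its base plate has corners (309,124), (368,125), (360,323) and (309,323), and the hood corners are (172,71), (503,77), (474,358) and (222,358).

```bash
python3 - <<'E'
from h import *
np.set_printoptions(precision=1,suppress=True)
p=cap("wrist")
for n,z,P in(("bar top",160,[(340,148),(337,322)]),("bar edges",160,[(328,165),(353,165),(325,310),(349,310)]),("plate",124,[(309,124),(368,125),(360,323),(309,323)]),("hood",122,[(172,71),(503,77),(474,358)]),("hood",122,[(180,255),(486,255)])):
    X=np.array([atz(p,c,r,z)[:2] for c,r in P]); print(n,X.tolist() and X.round(1).tolist(),X.mean(0))
    if n=="hood" and len(P)==3: print("diag mid",(X[0]+X[2])/2)
    print("yaw",np.degrees(np.arctan2(*(X[0]-X[-1])[::-1])))
g=p["color"][110:340,290:385]; print(g.shape); cv2.imwrite("pics/w6c.png",cv2.resize(g[:,:,::-1],None,fx=2.6,fy=2.6,interpolation=cv2.INTER_CUBIC))
E
```

```text
bar top [[592.6, -345.7], [480.3, -345.3]] [ 536.4 -345.5]
yaw -0.20886649109372188
bar edges [[582.9, -339.0], [582.9, -353.2], [489.5, -337.4], [489.5, -353.0]] [ 536.2 -345.6]
yaw 8.518481610601153
plate [[605.2, -326.8], [604.9, -365.4], [456.5, -364.6], [456.7, -325.0]] [ 530.8 -345.4]
yaw -0.713582962708344
hood [[647.0, -232.1], [645.2, -462.1], [413.4, -469.1]] [ 568.5 -387.8]
diag mid [ 530.2 -350.6]
yaw 45.426338756695785
hood [[512.0, -227.4], [512.0, -460.9]] [ 512.  -344.1]
yaw 90.0091888600331
(230, 95, 3)
```

View pics/w6c.png

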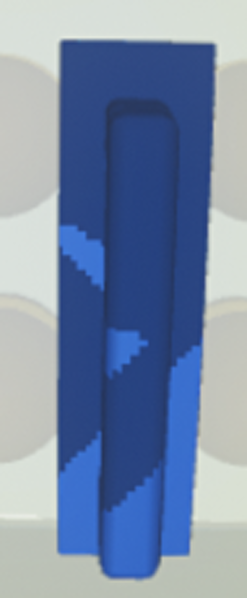

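The crop shows the far end face as the dark strip at the top, so the bar's top edges lie at rows 154 to 331. That puts the handle centre at (531, -345.5) with a yaw of about -0.4°. Now I descend over it and grip.

```bash
python3 -m crank '[{"dp":[-1.2,20,6],"roll":0,"gripper":0},{"dp":[-1.2,50,6],"roll":0,"gripper":0},{"dp":[-1.2,80,6],"roll":0,"gripper":0},{"dp":[-1.2,92,6],"roll":0,"gripper":0},{"dp":[-1.2,97,6],"roll":0,"gripper":0},{"dp":[-1.2,97,6],"roll":0,"gripper":0},{"dp":[-1.2,97,6],"roll":0,"gripper":0}]'; python3 -c "
from h import *
print(rel([530.8,-345.5,152]))"
```

```text
time_s: 18.55
eef_pos: [532.0, -344.8, 155.6]
ee_rot: [-0.001, -0.001, -0.707, 0.708]
force: [-0.3, -0.2, 0.2]
grip_width: 1.001
(array([1.2, 3.6, 0.7]), None)
```

```bash
python3 -m crank '[{"dp":[1,3,0.5],"roll":0,"gripper":0},{"dp":[1,3,0.5],"roll":0,"gripper":150},{"dp":[1,3,0.5],"roll":0,"gripper":200},{"dp":[1,3,0.5],"roll":0,"gripper":255},{"dp":[1,3,0.5],"roll":0,"gripper":255},{"dp":[1,3,0.5],"roll":0,"gripper":255},{"dp":[1,3,0.5],"roll":0,"gripper":255},{"dp":[1,3,0.5],"roll":0,"gripper":255},{"dp":[1,3,0.5],"roll":0,"gripper":255},{"dp":[1,3,0.5],"roll":0,"gripper":255}]' 60
```

```text
time_s: 19.38
eef_pos: [530.3, -345.5, 151.2]
ee_rot: [0.0, -0.0, -0.707, 0.707]
force: [-0.7, -3.1, 1.9]
grip_width: 0.18
```

```bash
python3 -m crank '[{"dp":[0,-2,0],"roll":0,"gripper":255},{"dp":[0,-6,0],"roll":0,"gripper":255},{"dp":[0,-15,0],"roll":0,"gripper":255},{"dp":[0,-35,0],"roll":0,"gripper":255},{"dp":[0,-60,0],"roll":0,"gripper":255},{"dp":[0,-90,0],"roll":0,"gripper":255},{"dp":[0,-120,0],"roll":0,"gripper":255},{"dp":[0,-142,0],"roll":0,"gripper":255},{"dp":[0,-150,0],"roll":0,"gripper":255},{"dp":[0,-150,0],"roll":0,"gripper":255}]' 80; python3 -c "
from h import *
s=ctrl.sense();M=rot(s);print(s['eef_pos'],s['force'],s['wrist_torque'],np.degrees(np.arctan2(M[1,2],M[0,2])),rel([574.5,38.2,300],yaw=-87.9))"
```

```text
time_s: 20.22
eef_pos: [530.7, -345.2, 302.7]
ee_rot: [-0.001, -0.001, -0.706, 0.708]
force: [-0.4, 1.1, -9.5]
grip_width: 0.173
[ 530.65245294 -345.15352145  302.65433226] [-0.36181089  1.14110929 -9.50446824] [ 0.02777003 -0.03730274 -0.00060853] -89.99743870977376 (array([ -43.9,    2. , -383.4]), np.float64(-0.037))
```

```bash
python3 -m crank '[{"dp":[-1,0,-8],"roll":0,"gripper":255},{"dp":[-3,0,-22],"roll":0,"gripper":255},{"dp":[-5,0,-42],"roll":0,"gripper":255},{"dp":[-8,0,-70],"roll":-0.01,"gripper":255},{"dp":[-11,0,-100],"roll":-0.01,"gripper":255},{"dp":[-15,0,-133],"roll":-0.02,"gripper":255},{"dp":[-19,0,-166],"roll":-0.02,"gripper":255},{"dp":[-23,0,-200],"roll":-0.03,"gripper":255},{"dp":[-27,0,-234],"roll":-0.037,"gripper":255},{"dp":[-31,0,-266],"roll":-0.037,"gripper":255}]'; python3 -c "
from h import *
print(rel([574.5,38.2,300],yaw=-87.9))"
```

```text
time_s: 21.05
eef_pos: [560.5, -75.7, 299.4]
ee_rot: [0.013, -0.015, 0.708, -0.706]
force: [1.2, -0.0, -8.4]
grip_width: 0.173
(array([ -18.3,   -0.5, -113.3]), np.float64(0.002))
```

```bash
python3 -m crank '[{"dp":[-4,0,-30],"roll":0,"gripper":255},{"dp":[-9,0,-58],"roll":0,"gripper":255},{"dp":[-12,0,-82],"roll":0,"gripper":255},{"dp":[-15,0,-100],"roll":0,"gripper":255},{"dp":[-16,0,-110],"roll":0,"gripper":255},{"dp":[-17,0,-115],"roll":0,"gripper":255},{"dp":[-17,0,-115],"roll":0,"gripper":255},{"dp":[-17,0,-115],"roll":0,"gripper":255},{"dp":[-17,0,-115],"roll":0,"gripper":255}]'; python3 - <<'E'
from h import *
np.set_printoptions(precision=2,suppress=True)
w=cap("wrist","w7.png"); t=cap("top","t7.png"); q=cap("side","s7.png")
S=[ctrl.sense()]
s=S[0]; M=rot(s); print(s["eef_pos"],M[:,1],np.degrees(np.arctan2(M[1,2],M[0,2])),rel([574.5,38.2,300],yaw=-87.9),s["force"],s["wrist_torque"])
a=np.concatenate([cv2.resize(t["color"][120:280,250:410],None,fx=2.5,fy=2.5),cv2.resize(q["color"][130:290,220:380],None,fx=2.5,fy=2.5)],1)
cv2.imwrite("pics/c7.png",a[:,:,::-1])
E
```

```text
time_s: 21.8
eef_pos: [574.1, 35.4, 300.7]
ee_rot: [-0.012, 0.013, -0.707, 0.707]
force: [0.6, 0.5, -8.7]
grip_width: 0.173
[574.17  35.58 300.88] [-0. -0. -1.] -87.95865276200472 (array([-0.4,  0.9, -2.6]), np.float64(-0.001)) [ 0.47 -0.37 -7.92] [-0.   -0.04  0.02]
```

View pics/c7.png

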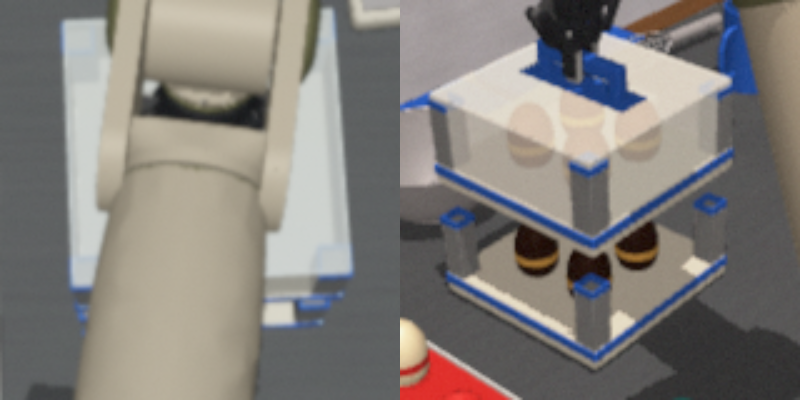

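Only one picture view is left, so from here I work from force and numbers. In this composite the closed tier hangs level and square above the open one. I correct y by 2.6 mm and lower to just above the cups.

```bash
python3 -m crank '[{"dp":[-0.4,5,-2.4],"roll":0,"gripper":255},{"dp":[-0.4,15,-2.4],"roll":0,"gripper":255},{"dp":[-0.4,26,-2.4],"roll":0,"gripper":255},{"dp":[-0.4,32,-2.4],"roll":0,"gripper":255},{"dp":[-0.4,33,-2.4],"roll":0,"gripper":255},{"dp":[-0.4,33,-2.4],"roll":0,"gripper":255},{"dp":[-0.4,33,-2.4],"roll":0,"gripper":255}]'; python3 - <<'E'
from h import *
np.set_printoptions(precision=1,suppress=True)
w=cap("wrist"); q=cap("side","s8.png"); s=ctrl.sense(); print(s["eef_pos"],s["force"])
# blue bits in side view: contours
hsv=cv2.cvtColor(q["color"],cv2.COLOR_RGB2HSV); b=cv2.inRange(hsv,(100,110,50),(128,255,255)); b[:, :215]=0; b[:,385:]=0; b[:175]=0; b[295:]=0
zt=s["eef_pos"][2]-151.5
def T(c,x,y,z,a=np.radians(2.1)): return [c[0]+x*np.cos(a)-y*np.sin(a),c[1]+x*np.sin(a)+y*np.cos(a),z]
for n,x,y in(("near -+",-118,118),("++",118,118),("--",-118,-118)):
    print(n,"open corner",proj(q,T((574.5,38.2),x,y,0)),"closed",proj(q,T(s["eef_pos"],x,y,zt+9)))
# lowest blue/silhouette: lowest white/blue pixel of each tier near the near corner
for col in range(286,312,2): print(col, np.nonzero(b[:,col])[0])
E
```

```text
time_s: 22.53
eef_pos: [574.7, 38.8, 268.3]
ee_rot: [-0.013, 0.013, -0.707, 0.707]
force: [0.1, 0.9, -7.8]
grip_width: 0.174
[574.7  38.7 268.5] [-0.5 -0.1 -8.2]
near -+ open corner [298.5 280.3] closed [296.6 243.7]
++ open corner [240.1 247.7] closed [235.  212.6]
-- open corner [349.6 240.7] closed [350.7 205.9]
286 [175 176 232 233 234 266 267]
288 [175 176 177 207 208 209 233 234 235 267 268]
290 [175 176 177 208 209 210 234 235 236 242 243 244 245 246 268 269]
292 [175 176 177 178 209 210 211 235 236 237 242 243 244 245 246 247 269 270]
294 [175 176 177 178 179 210 211 236 237 238 246 247 248 270 271 272]
296 [175 176 177 178 179 180 209 210 211 237 238 239 247 248 249 271 272 273]
298 [175 176 177 178 179 180 181 208 209 210 235 236 237 238 246 247 248 272
 273]
300 [175 176 177 178 179 180 181 182 207 208 209 234 235 236 237 242 243 244
 245 246 247 270 271 272]
302 [175 176 177 178 179 180 181 182 233 234 235 242 243 244 245 268 269 270]
304 [175 176 177 178 179 180 181 182 183 232 233 234 267 268 269]
306 [175 176 177 178 179 180 181 182 183 184 230 231 232 233 266 267]
308 [175 176 177 178 179 180 181 182 183 184 185 229 230 231 264 265 266]
310 [178 179 180 181 182 183 228 229 230 262 263 264]
```

```bash
for i in 1; do python3 -m crank '[{"dp":[0,1.5,0],"roll":0,"gripper":255},{"dp":[0,3,0],"roll":0,"gripper":255},{"dp":[0,4,0],"roll":0,"gripper":255},{"dp":[0,4,0],"roll":0,"gripper":255}]' | grep -E "pos|force"; done; for i in 1 2; do python3 -m crank '[{"dp":[0,1,0],"roll":0,"gripper":255},{"dp":[0,2,0],"roll":0,"gripper":255},{"dp":[0,2,0],"roll":0,"gripper":255}]' | grep -E "pos|force"; done
```

```text
eef_pos: [574.4, 38.8, 263.6]
force: [1.2, 0.5, -8.0]
eef_pos: [574.4, 38.8, 261.6]
force: [0.5, 0.0, -9.1]
eef_pos: [574.4, 38.8, 259.6]
force: [0.3, 0.5, -8.6]
```

```bash
for i in 1 2 3 ; do python3 -m crank '[{"dp":[0,1,0],"roll":0,"gripper":255},{"dp":[0,1.5,0],"roll":0,"gripper":255},{"dp":[0,1.5,0],"roll":0,"gripper":255}]' | grep -E "pos|force"; done
```

```text
eef_pos: [574.4, 38.8, 258.2]
force: [0.0, -0.2, -8.9]
eef_pos: [574.4, 38.8, 256.8]
force: [-0.3, -0.3, -8.3]
eef_pos: [574.5, 38.7, 255.4]
force: [-0.0, -0.6, -8.3]
```

```bash
for i in 1 2 ; do python3 -m crank '[{"dp":[0,0.5,0],"roll":0,"gripper":255},{"dp":[0,0.7,0],"roll":0,"gripper":255},{"dp":[0,0.7,0],"roll":0,"gripper":255}]' | grep -E "pos|force"; done
```

```text
eef_pos: [574.6, 38.7, 255.3]
force: [-1.6, -0.1, -3.0]
eef_pos: [574.7, 38.7, 255.1]
force: [-4.0, -0.7, 5.0]
```

```bash
python3 -m crank '[{"dp":[0,-0.4,0],"roll":0,"gripper":230},{"dp":[0,-0.4,0],"roll":0,"gripper":200},{"dp":[0,-0.4,0],"roll":0,"gripper":120},{"dp":[0,-0.4,0],"roll":0,"gripper":60},{"dp":[0,-0.4,0],"roll":0,"gripper":60},{"dp":[0,-0.4,0],"roll":0,"gripper":60},{"dp":[0,-0.4,0],"roll":0,"gripper":60}]' 20; python3 -m crank '[{"dp":[0,-10,0],"roll":0,"gripper":60},{"dp":[0,-30,0],"roll":0,"gripper":60},{"dp":[0,-60,0],"roll":0,"gripper":60},{"dp":[0,-90,0],"roll":0,"gripper":60},{"dp":[0,-120,0],"roll":0,"gripper":60},{"dp":[0,-120,0],"roll":0,"gripper":60},{"dp":[0,-120,0],"roll":0,"gripper":60}]'; python3 - <<'E'
from h import *
np.set_printoptions(precision=1,suppress=True)
q=cap("side"); s=ctrl.sense(); w=cap("wrist")
for l,z in dict(closed_tier=104,closed_handle=254).items():
  for n,p in(("side",q),("wrist",w)):
    for d in models.spot_point(p,l): print(n,l,d["centre"],d["confidence"],atz(p,*d["centre"],z))
a=np.concatenate([cv2.resize(q["color"][150:290,222:372],None,fx=2.8,fy=2.8),cv2.resize(w["color"],(523,392))[:, 73:453]],1); print(a.shape)
cv2.imwrite("pics/fin.png",a[:,:,::-1])
E
```

```text
time_s: 25.3
eef_pos: [574.5, 38.8, 254.3]
ee_rot: [0.013, -0.013, 0.707, -0.707]
force: [0.1, 1.2, -0.1]
grip_width: 0.764
time_s: 25.88
eef_pos: [574.7, 38.8, 376.3]
ee_rot: [-0.014, 0.012, -0.707, 0.707]
force: [-0.3, -0.9, -0.2]
grip_width: 0.77
side closed_tier [293.3, 210.9] 0.91 [593.5  21.3 104. ]
wrist closed_tier [321.4, 193.0] 0.97 [571.8  42.5 104. ]
side closed_handle [292.9, 169.0] 0.58 [573.9  34.  254. ]
wrist closed_handle [326.4, 237.1] 0.63 [573.5  37.8 254. ]
(392, 800, 3)
```

View pics/fin.png

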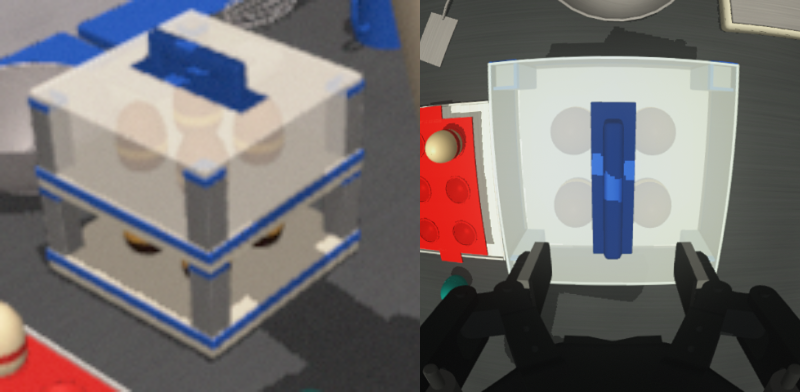

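The final view shows the closed tier sitting level and squarely on the four posts. The ivory egg is still in the mould and the gripper is clear. I'm handing the job in.

```bash
python3 -c "
from rig import ctrl; print(ctrl.finish_job())"
```

```text
the job is handed in; nothing more can be done
None
```

The egg carrier is packed and closed, and I handed the job in at about 26 s of the 69 s allowed; no verdict was reported.

- **Eggs:** I moved both dark eggs from the mould at the lightest grip (20 N) into the two empty dimples. The wrist picture taken after the second egg showed all four eggs upright and the packed pair in place. In the last picture the white egg is still in the mould.
- **Closed tier:** I lifted it by the handle and lowered it onto the posts.
    - **Seating:** It met no resistance until the arm took up its weight 104 mm above its starting height, which is the fully home height.
    - **Last check:** After letting go, it sits level and square in the last picture. The wrist camera puts the handle at about (573.5, 37.8) mm, against an aim of (574.5, 38.2). The side-camera network's estimate of the tier's origin was about 25 mm off; I gave it little weight because it disagreed with the picture and the wrist camera.

**What went less smoothly:**
- One mistaken extra move carried the first egg about 40 mm past its dimple, high in the air; I corrected it.
- Both eggs first touched the side of their dimple with up to 14 N and were then shifted 1–2 mm to centre them.
- The first grasp pushed about 12 N down on the egg.
- When I released the second egg, a force of about 30 N showed on the tool, probably a finger against the nearby post. Nothing was seen to move.

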